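Snap open the wide clipboard stand

TASK

On the bench are two folding clipboard stands, both folded flat. Open the wider one: swing its board up by the tongue and over its dead centre, so that it snaps over and leans back fully open by itself, and let go. Leave the narrow stand folded.

Things in the scene. Friction and masses are not known exactly. Their poses are not given: they have to be found in the camera images.
- wide: Plywood base of the wide stand, the one to open; 200 mm wide (y), 22 mm high, stuck to the bench. Origin on the bench, x from tongue to hinge, y along the hinge, z up; base spans x -65 to 85 mm. Hinge axis along y at x 70, z 33 mm. Folded, the board (192 wide, 14 thick) lies at z 26 to 40, free edge at x -65, its tongue runs on to x -108; a steel rib at x 35 stands up to z 80.
- wide_tongue (a point): Grip point in the wide board's tongue: 163 mm from the hinge axis, 33 mm above the bench when folded, 28 mm out from the board's edge, 15 mm from the tongue's end. Tongue 20 mm wide (y), 14 mm thick, free on both sides and below. Pinched by its sides from above it can turn between the fingers as the board swings. Axes as the stand's when folded, turning with the board.
- wide_board (a joint): Angle of the wide board, rad: 0 folded flat, growing as the tongue goes up and over towards the hinge, pi/2 upright, 1.95 fully open on its stop, leaning back. The steel rib's weight makes it over-centre: let go below about 1.2 it drops shut, beyond about 1.25 it flips on to 1.95 by itself and stays. Lifting takes about 2 to 4 N at the tongue.
- narrow_board (a joint): The same angle for the narrow stand, built alike and as long, but only 110 mm wide (board 102 mm): 0 folded, where it must stay.

How it is judged:
By the outcome, as a careful person would: the job done as asked, in the order asked, and still so for the second after the job is handed in, with the robot touching nothing.
It also fails if it takes over 38 s, if anything falls off the work surface, if the arm or the gripper's body presses on something with over 40 N, if the wrist force passes 120 N, or if a joint passes its speed limit or range.

ROBOT

A 6-joint arm with a two-finger parallel gripper is mounted at the origin on the work surface. World frame = base frame: x ahead of the robot, y to its left, z up, the work surface at z = 0. Lengths are in m, angles in rad, forces in N, time in s.
With the tool pointing down it reaches from about 0.275 to 0.975 m from the base axis. Payload 8.4 kg.
Tool frame: the origin (TCP) lies between the finger pads; the fingertips stand 22 mm ahead of it and the grasp point (between the pads) lies 3 mm ahead of it; z points along the fingers, y is the line along which they close (so a half turn about z gives the same grasp; the last joint's range is limited). The gripper opens to 92 mm and grips with 3 to 60 N. Pads are 20 mm wide; open, the fingers measure 128 mm over their backs; the gripper's body (75 mm by 189 mm) begins 69 mm behind the grasp point.
Start: joints at [-0.002, 0.353, 1.633, -0, 1.155, -0.002], TCP at [0.625, -0, 0.237] pointing down, gripper open.
Joint ranges: [-2.63, 2.63], [-0.92, 2.1], [0.06, 2.66], [-1.3, 4.44], [0, 2.69], [-3.02, 3.02]. Speed limits (rad/s): [2.22, 2.22, 2.79, 3.14, 3.14, 3.14].

INTERFACE

Orientations are given as a 3x3 rotation matrix whose columns are the frame's x, y, z axes.
In Python, from rig import readout, cams, robot gives the robot as it stands. The module is installed in compiled form; this text tells all that it offers.
- The arm moves only by the tool jog_arm, never from a script. Its argument "series" is a list of rows, each an object with "gripper": the gripper's target within -1 to 1 (fully open at 1, half-way at 0, shut at -1); "xyz": the shift along the tool's x, y, z in m, a list of three; "spin": the turn about the tool's z in degrees. In form: [{"gripper": gripper, "xyz": [tx, ty, tz], "spin": spin}, ...]. A call has exactly 8 rows; each row shifts and turns the commanded pose from where the row before left it, along the tool's axes as they then stand; what a row does not reach is not made up. A row lasts 1/8 s, in which the tool goes at most 62.5 mm and 10.7 degrees, less where a joint would pass 70% of its speed; a pose out of reach is approached as far as the arm can. A call with a gripper value outside its range is refused whole. The fingers move at their own pace and stop on an object; "force" is the grip in N (left out, the last holds). Time passes only in rows, so rows that do not move let the fingers close, or fill a call up. It gives the time, the measured TCP pose, the force, the opening and the grip force at its end, in the units of the state.
- readout.state(): the state, without advancing time (a new reading comes with each control period).
- cams.get_image(name): name is "scene" or "side" or "wrist"; returns a dict with "color" (480x640x3 uint8, red, green, blue), "camera_matrix" (3x3 intrinsics, pixels), "world_to_cam" (4x4, takes a point from world to camera coordinates). Camera axes: x right, y up, looking along -z (the intrinsics and any distortion apply to the point x, -y, -z); pixel columns grow to the right and rows downward; lengths in m; the calibration is good to about 2 mm. A picture is of the moment at which its call begins. There is no depth.
- robot.hand_in(): hands the job in; it is judged then, once.
Trained networks look in a picture, given as the dict that the camera call returned (one of the last four; its "shot" number tells which), for a name from the list of things; names that differ only in an ending like _2 or _b are one class to them, and where a whole thing is asked for, a point or a joint stands for the part that bears it (a point fixed in the world has none). Each returns a list of dicts, best first, with "confidence" (0 to 1); they miss things now and then, are a little off and sometimes report something else, mostly with a low value. They report only what shows in the picture. A call takes as long as a camera call.
- cams.look_for(target, picture): "centre" ([column, row] in pixels, amid what is visible of it).
- cams.masks_of(target, picture): "pixels" (480x640 bool, what is visible of it) and "centre" ([column, row] in pixels, amid what is visible of it).
- cams.pinpoint(target, picture): "centre" ([column, row] in pixels: a listed point, or the origin of a listed thing).
The state is a dict: "clock": time; "joint_positions": joint angles; "joint_velocities": joint speeds; "effort": joint torques, N m; "tcp_pos": TCP position; "eef_rot": TCP orientation; "contact_force": force on the tool from outside, world axes, zero at the start; "ft_torque": the same for the moment, N m; "finger_gap": opening from 0.0 (shut) to 1.0 (fully open); "grasp_force": force on a finger pad.
Only numpy, scipy, OpenCV 4.12 (cv2) and the standard library are available. Lean on these libraries where they do the work, as an engineer would, in place of code of your own. Each camera call takes 0.05 s, during which the arm holds its last target. There are 200 camera calls.

## Working session

There is one attempt and no reset: what is moved stays moved. The work goes in short steps, Python scripts to look and compute and a tool call to move; the robot and the scene stay as the last step left them, time stands still between calls to the robot, and variables do not carry over. Pictures are saved under pics/ and viewed, at most 10 in all, crops included, and the job is handed in when it is done.

Besides the shell and the picture viewer there is one more tool, called after "Request:" as name([rows], argument=value, ...), one row to a line, values as JSON. jog_arm: Moves the arm, as the interface text tells. Its arguments: {"type":"object","properties":{"series":{"type":"array","items":{"type":"object","properties":{"gripper":{"type":"number"},"xyz":{"type":"array","items":{"type":"number"}},"spin":{"type":"number"}}}},"force":{"type":"number"}},"required":["series"]}

```bash
mkdir -p pics; cat > h.py <<'E'
import numpy as np, cv2
from rig import readout, cams, robot
def ray(p,px):
    K=np.array(p["camera_matrix"]);M=np.array(p["world_to_cam"])
    d=np.linalg.inv(K)@[px[0],px[1],1]; d=d*[1,-1,-1]
    R=M[:3,:3]; return -R.T@M[:3,3], R.T@d
def onz(p,px,z):
    o,d=ray(p,px); return o+d*(z-o[2])/d[2]
E
python3 - <<'E'
from h import *
s=readout.state(); print(s["clock"],s["tcp_pos"],np.round(s["eef_rot"],3).tolist(),s["finger_gap"])
ims=[]
for n in ["scene","side"]:
    p=cams.get_image(n); ims.append(p["color"][:,:,::-1]); cv2.imwrite(f"pics/{n}0.png",ims[-1])
    for t,z in [("wide_tongue",.033),("wide",0)]:
        for r in cams.pinpoint(t,p)[:3]: print(n,t,np.round(r["centre"],1),round(r["confidence"],2),onz(p,r["centre"],z).round(4))
    for t in ["wide_board","narrow_board"]:
        for r in cams.masks_of(t,p)[:2]:
            q=cv2.minAreaRect(np.argwhere(r["pixels"])[:,::-1].astype(np.float32))
            print(n,t,np.round(r["centre"],1),round(r["confidence"],2),onz(p,r["centre"],.04).round(4),[onz(p,c,.04)[:2].round(3).tolist() for c in cv2.boxPoints(q)])
E
```

```text
0.0 [ 6.24539813e-01 -1.12154089e-05  2.35844884e-01] [[0.0, 1.0, -0.001], [1.0, -0.0, -0.0], [-0.0, -0.001, -1.0]] 0.9993280064476131
scene wide_tongue [212.8 255.4] 0.68 [ 0.4897 -0.1634  0.033 ]
scene wide_board [251.7 290.4] 0.84 [ 0.5789 -0.1509  0.04  ] [[0.498, -0.254], [0.436, -0.049], [0.636, -0.038], [0.671, -0.226]]
scene narrow_board [444.  196.8] 0.55 [0.626 0.189 0.04 ] [[0.579, 0.068], [0.49, 0.175], [0.63, 0.277], [0.705, 0.164]]
side wide_tongue [404.4 226.3] 0.73 [ 0.4838 -0.144   0.033 ]
side wide [343.6 232.8] 0.94 [ 0.5763 -0.1391  0.    ]
side wide_board [344.1 222.3] 0.94 [ 0.5662 -0.1072  0.04  ] [[0.626, -0.018], [0.69, -0.298], [0.471, -0.219], [0.463, 0.013]]
side narrow_board [222.4 366.3] 0.97 [0.5855 0.2024 0.04  ] [[0.653, 0.255], [0.724, 0.118], [0.497, 0.109], [0.475, 0.237]]
```

View pics/scene0.png

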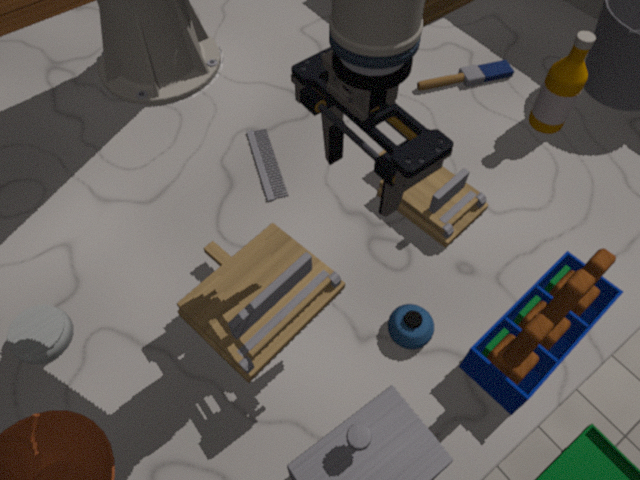

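View pics/side0.png

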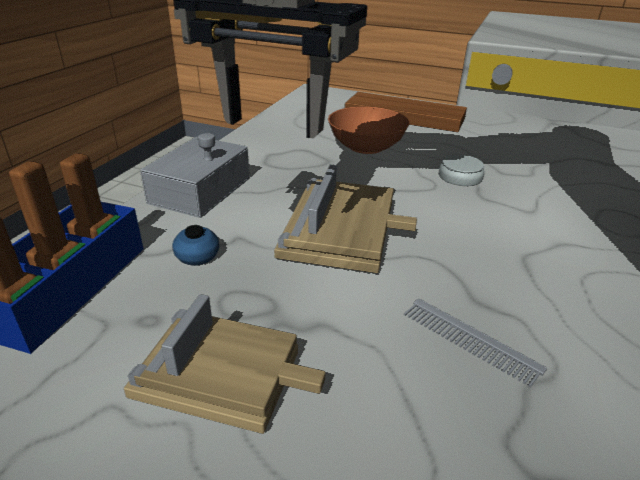

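The scene view shows the wide stand at left: tongue at (213,253), free-edge corners at about (272,225) and (179,303), and rib at (272,290). The narrow stand is at (445,200). The side view shows the wide stand at (340,225), tongue at (403,224). Next I triangulate the tongue and work out the yaw from the corners.

```bash
python3 - <<'E'
from h import *
p=cams.get_image("scene");q=cams.get_image("side")
a=[r for r in cams.pinpoint("wide_tongue",p)][0]["centre"];b=cams.pinpoint("wide_tongue",q)[0]["centre"]
def tri(rs):
    A=0;B=0
    for o,d in rs:
        d=d/np.linalg.norm(d);P=np.eye(3)-np.outer(d,d);A=A+P;B=B+P@o
    x=np.linalg.solve(A,B);return x
print(a,b,tri([ray(p,a),ray(q,b)]).round(4))
c=[onz(p,u,.04) for u in [(272,225),(179,303)]];d=c[0]-c[1]
print(np.round(c,4),np.linalg.norm(d),"yaw",np.degrees(np.arctan2(-d[0],d[1])))
for r in cams.pinpoint("wide",q)[:1]: print(onz(q,r["centre"],0))
for n,i in (("scene",p),("side",q)): 
    u,v=(260,300) if n=="scene" else (345,225)
    cv2.imwrite(f"pics/{n}c.png",cv2.resize(i["color"][v-90:v+90,u-110:u+110,::-1],None,fx=3.6,fy=3.3,interpolation=cv2.INTER_CUBIC)) 
E
```

```text
[213.5, 251.9] [406.7, 224.8] [ 0.4826 -0.1582  0.0281]
[[ 0.5025 -0.0629  0.04  ]
 [ 0.5329 -0.2436  0.04  ]] 0.18324148188976783 yaw 9.567916997240731
[ 0.57714943 -0.14159306  0.        ]
```

View pics/scenec.png

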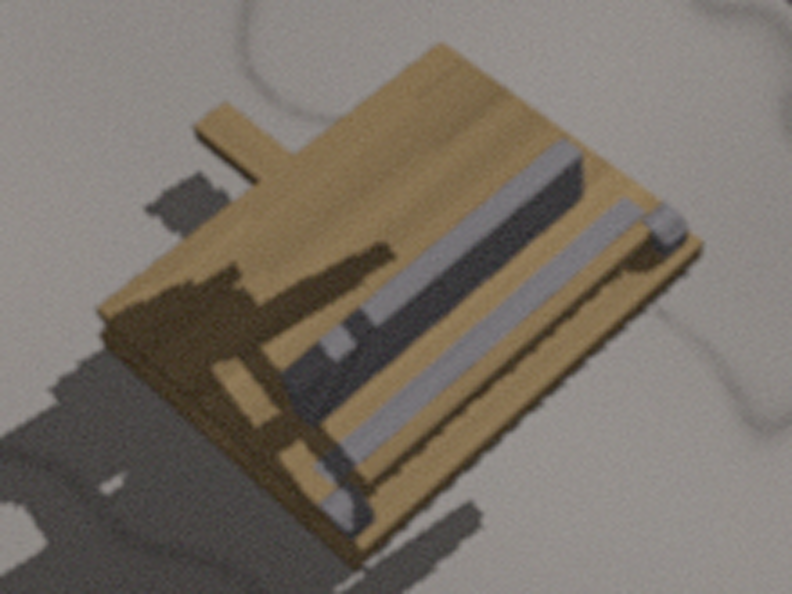

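View pics/sidec.png

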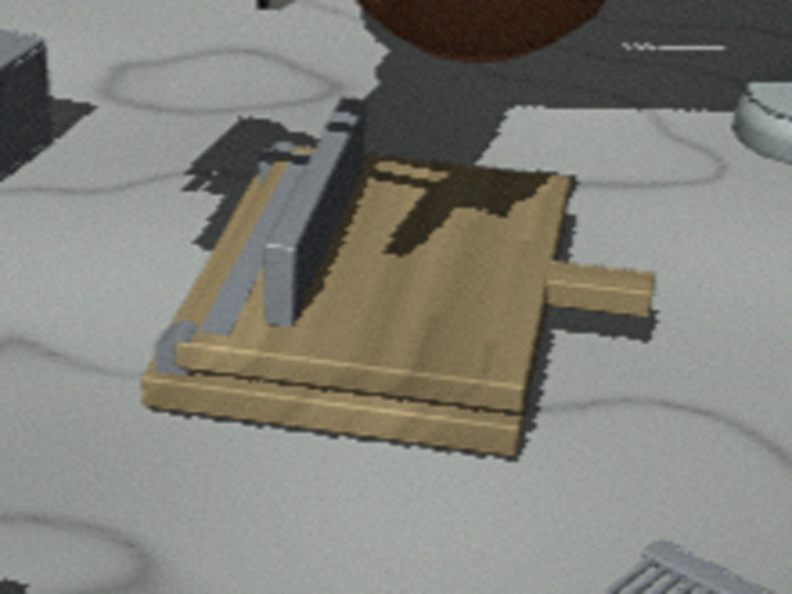

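The crops are clear. The scene crop shows the board corners and the tongue tip at about (228,103)/(196,127), and the side crop shows the tongue end at (653,290). Next I fit the stand's pose to these corners in both views.

```bash
python3 - <<'E'
from h import *
from scipy.optimize import least_squares
P={n:cams.get_image(n) for n in("scene","side")}
D=[("scene",442,43,-65,96,40),("scene",100,313,-65,-96,40),("scene",700,243,85,100,22),("scene",358,548,85,-100,22),("scene",228,103,-108,10,40),("scene",196,127,-108,-10,40),
("side",570,177,-65,-96,40),("side",523,385,-65,96,40),("side",517,458,-65,100,0),("side",145,405,85,100,0),("side",655,272,-108,-10,40),("side",652,290,-108,10,40),("side",650,315,-108,10,26)]
def f(v,full=False):
    out=[]
    c,s=np.cos(v[2]),np.sin(v[2])
    for n,u,w,x,y,z in D:
        px=np.array([150+u/3.6,210+w/3.3] if n=="scene" else [235+u/3.6,135+w/3.3])
        X=np.array([v[0]+(c*x-s*y)/1e3,v[1]+(s*x+c*y)/1e3,z/1e3,1])
        C=(np.array(P[n]["world_to_cam"])@X)[:3]*[1,-1,-1];C=np.array(P[n]["camera_matrix"])@C
        out.append(C[:2]/C[2]-px)
    return np.array(out) if full else np.ravel(out)
r=least_squares(f,[.58,-.15,.1],loss="soft_l1");v=r.x
print(v,np.degrees(v[2]));print(f(v,True).round(1).tolist())
c,s=np.cos(v[2]),np.sin(v[2])
for x in(-93,70):print(x,v[0]+c*x/1e3,v[1]+s*x/1e3)
E
```

```text
[ 0.57715    -0.14091776  0.17671218] 10.124861941137157
[[-0.4, -2.2], [-1.8, -2.0], [1.7, -2.0], [-1.2, 3.2], [-0.8, -1.9], [-1.9, -1.0], [-0.6, -2.0], [0.2, -0.7], [-1.0, 2.3], [-1.5, 3.3], [-0.6, -1.7], [-0.4, -0.4], [-1.1, -0.0]]
-93 0.48559829444465524 -0.15726659127957446
70 0.6460598940889086 -0.12861218429552845
```

The fit agrees with the triangulated tongue, (0.486, -0.157), with a yaw of 10.1°. First I turn the tool by 80°.

Request:
jog_arm([
  {"gripper": 1, "xyz": [0, 0, 0], "spin": 10},
  {"gripper": 1, "xyz": [0, 0, 0], "spin": 10},
  {"gripper": 1, "xyz": [0, 0, 0], "spin": 10},
  {"gripper": 1, "xyz": [0, 0, 0], "spin": 10},
  {"gripper": 1, "xyz": [0, 0, 0], "spin": 10},
  {"gripper": 1, "xyz": [0, 0, 0], "spin": 10},
  {"gripper": 1, "xyz": [0, 0, 0], "spin": 10},
  {"gripper": 1, "xyz": [0, 0, 0], "spin": 10},
], force=18)

```text
clock: 1.85
tcp_pos: [0.625, -0.0, 0.2366]
eef_rot: [[0.986, 0.168, 0.0], [0.168, -0.986, -0.0], [0.0, 0.0, -1.0]]
contact_force: [0.9, -0.0, 0.3]
finger_gap: 0.997
grasp_force: 0.0
```

```bash
python3 - <<'E'
from h import *
s=readout.state();R=np.array(s["eef_rot"]);t=np.array(s["tcp_pos"])
print(t,R.round(3).tolist(),s["joint_positions"]);print(R.T@([.4856,-.1573,.036]-t))
E
```

```text
[ 6.25009493e-01 -6.45759829e-06  2.36586651e-01] [[0.986, 0.168, 0.0], [0.168, -0.986, -0.0], [0.0, 0.0, -1.0]] [-2.40676129e-03  3.52987366e-01  1.63340983e+00 -7.16093035e-06
  1.15516373e+00  1.39964387e+00]
[-0.1638526   0.13164326  0.20058327]
```

Request:
jog_arm([
  {"gripper": 1, "xyz": [-0.0328, 0.0264, 0], "spin": 0},
  {"gripper": 1, "xyz": [-0.0328, 0.0264, 0], "spin": 0},
  {"gripper": 1, "xyz": [-0.0328, 0.0264, 0], "spin": 0},
  {"gripper": 1, "xyz": [-0.0328, 0.0264, 0], "spin": 0},
  {"gripper": 1, "xyz": [-0.0328, 0.0264, 0], "spin": 0},
  {"gripper": 1, "xyz": [0, 0, 0.03], "spin": 0},
  {"gripper": 1, "xyz": [0, 0, 0.03], "spin": 0},
  {"gripper": 1, "xyz": [0, 0, 0.02], "spin": 0},
])

```text
clock: 2.85
tcp_pos: [0.4859, -0.1585, 0.1555]
eef_rot: [[0.985, 0.173, -0.001], [0.173, -0.985, 0.0], [-0.001, -0.0, -1.0]]
contact_force: [-0.3, 0.3, 0.6]
finger_gap: 1.003
grasp_force: 0.0
```

```bash
python3 - <<'E'
from h import *
s=readout.state();R=np.array(s["eef_rot"]);t=np.array(s["tcp_pos"])
print(t,R.T@([.4856,-.1573,.036]-t))
p=cams.get_image("wrist");cv2.imwrite("pics/w1.png",p["color"][:,:,::-1])
for r in cams.pinpoint("wide_tongue",p)[:2]:
    x=onz(p,r["centre"],.033);print(r["centre"],r["confidence"],x,R.T@(x+[0,0,.003]-t))
E
```

```text
[ 0.485902   -0.15853186  0.15552978] [-9.53561833e-06 -1.22316709e-03  1.19530255e-01]
```

View pics/w1.png

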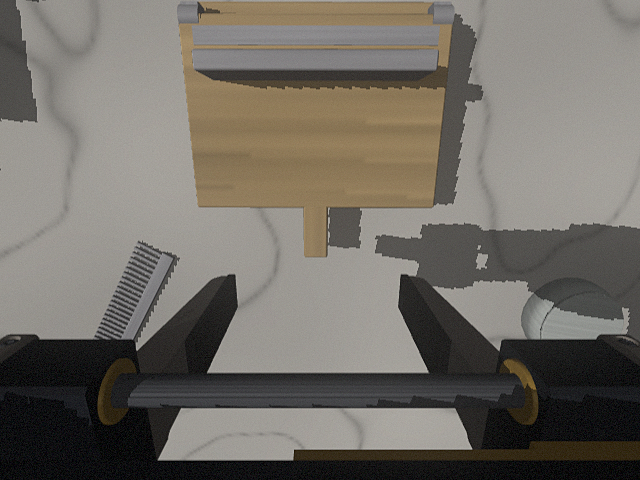

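The wrist view shows the tongue from (316,207) to its tip at (315,256). It is parallel to the fingers and centred between them.

```bash
python3 - <<'E'
from h import *
s=readout.state();R=np.array(s["eef_rot"]);t=np.array(s["tcp_pos"])
p=cams.get_image("wrist")
a=onz(p,(315.5,256),.04);b=onz(p,(316,207),.04);g=a+(b-a)*15/43
print(a,b,np.linalg.norm(a-b),g,R.T@(g-t))
for e in[(199,207),(435,207)]:print(R.T@(onz(p,e,.04)-t))
E
```

```text
[ 0.47050135 -0.15849438  0.04      ] [ 0.51185698 -0.15164833  0.04      ] 0.04191844402325184 [ 0.48492773 -0.15610622  0.04      ] [ 0.0005861  -0.00179327  0.11481499]
[ 0.02774893 -0.09556134  0.11488625]
[0.02801359 0.09400819 0.11456902]
```

Request:
jog_arm([
  {"gripper": 1, "xyz": [0, -0.0015, 0.03], "spin": 0},
  {"gripper": 1, "xyz": [0, 0, 0.03], "spin": 0},
  {"gripper": 1, "xyz": [0, 0, 0.03], "spin": 0},
  {"gripper": 1, "xyz": [0, 0, 0.02], "spin": 0},
  {"gripper": 1, "xyz": [0, 0, 0.0095], "spin": 0},
  {"gripper": 1, "xyz": [0, 0, 0], "spin": 0},
  {"gripper": -1, "xyz": [0, 0, 0], "spin": 0},
  {"gripper": -1, "xyz": [0, 0, 0], "spin": 0},
], force=18)

```text
clock: 4.0
tcp_pos: [0.4867, -0.1572, 0.0379]
eef_rot: [[0.985, 0.174, 0.001], [0.174, -0.985, -0.0], [0.001, 0.001, -1.0]]
contact_force: [-0.7, 0.8, -0.2]
finger_gap: 0.807
grasp_force: 0.0
```

Request:
jog_arm([
  {"gripper": -1, "xyz": [0, 0, 0], "spin": 0},
  {"gripper": -1, "xyz": [0, 0, 0], "spin": 0},
  {"gripper": -1, "xyz": [0, 0, 0], "spin": 0},
  {"gripper": -1, "xyz": [0, 0, 0], "spin": 0},
  {"gripper": -1, "xyz": [0, 0, 0], "spin": 0},
  {"gripper": -1, "xyz": [0, 0, 0], "spin": 0},
  {"gripper": -1, "xyz": [0, 0, 0], "spin": 0},
  {"gripper": -1, "xyz": [0, 0, 0], "spin": 0},
])

```text
clock: 5.0
tcp_pos: [0.486, -0.1567, 0.037]
eef_rot: [[0.985, 0.173, -0.0], [0.173, -0.985, 0.0], [-0.0, -0.001, -1.0]]
contact_force: [-0.5, 4.9, 1.4]
finger_gap: 0.211
grasp_force: 18.0
```

```bash
python3 -c "
import numpy as np
a=np.linspace(0,1.4,25);x=163*(1-np.cos(a));z=163*np.sin(a)
print(np.c_[np.diff(x),-np.diff(z)].round(1).tolist())"
```

```text
[[0.3, -9.5], [0.8, -9.5], [1.4, -9.4], [1.9, -9.3], [2.5, -9.2], [3.0, -9.0], [3.5, -8.8], [4.0, -8.6], [4.5, -8.4], [5.0, -8.1], [5.5, -7.8], [5.9, -7.4], [6.3, -7.1], [6.7, -6.7], [7.1, -6.3], [7.5, -5.9], [7.8, -5.4], [8.1, -5.0], [8.4, -4.5], [8.6, -4.0], [8.8, -3.5], [9.0, -3.0], [9.2, -2.4], [9.3, -1.9]]
```

The tongue is gripped: the opening is 19.4 mm at 18 N. Now I follow the arc.

Request:
jog_arm([
  {"gripper": -1, "xyz": [0.0003, 0, -0.0095], "spin": 0},
  {"gripper": -1, "xyz": [0.0008, 0, -0.0095], "spin": 0},
  {"gripper": -1, "xyz": [0.0014, 0, -0.0094], "spin": 0},
  {"gripper": -1, "xyz": [0.0019, 0, -0.0093], "spin": 0},
  {"gripper": -1, "xyz": [0.0025, 0, -0.0092], "spin": 0},
  {"gripper": -1, "xyz": [0.003, 0, -0.009], "spin": 0},
  {"gripper": -1, "xyz": [0.0035, 0, -0.0088], "spin": 0},
  {"gripper": -1, "xyz": [0.004, 0, -0.0086], "spin": 0},
])

```text
clock: 6.0
tcp_pos: [0.503, -0.1537, 0.1108]
eef_rot: [[0.985, 0.174, -0.001], [0.174, -0.985, 0.0], [-0.001, -0.001, -1.0]]
contact_force: [0.5, 5.4, -3.7]
finger_gap: 0.216
grasp_force: 18.0
```

```bash
python3 - <<'E'
from h import *
cv2.imwrite("pics/s2.png",cams.get_image("side")["color"][:,:,::-1])
E
```

```text
(no output)
```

View pics/s2.png

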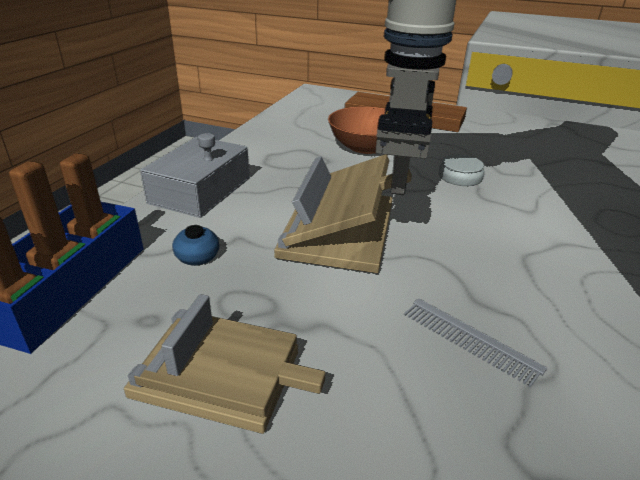

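The side view shows the wide board raised about 27° with the tongue in the fingers at (395,170). The narrow stand at (210,370) is still folded. I carry on along the arc.

Request:
jog_arm([
  {"gripper": -1, "xyz": [0.0045, 0, -0.0084], "spin": 0},
  {"gripper": -1, "xyz": [0.005, 0, -0.0081], "spin": 0},
  {"gripper": -1, "xyz": [0.0055, 0, -0.0078], "spin": 0},
  {"gripper": -1, "xyz": [0.0059, 0, -0.0074], "spin": 0},
  {"gripper": -1, "xyz": [0.0063, 0, -0.0071], "spin": 0},
  {"gripper": -1, "xyz": [0.0067, 0, -0.0067], "spin": 0},
  {"gripper": -1, "xyz": [0.0071, 0, -0.0063], "spin": 0},
  {"gripper": -1, "xyz": [0.0075, 0, -0.0059], "spin": 0},
])

```text
clock: 7.05
tcp_pos: [0.5511, -0.1454, 0.1685]
eef_rot: [[0.985, 0.174, -0.001], [0.174, -0.985, 0.0], [-0.001, -0.0, -1.0]]
contact_force: [-0.8, 4.9, -3.3]
finger_gap: 0.218
grasp_force: 18.0
```

Request:
jog_arm([
  {"gripper": -1, "xyz": [0.0078, 0, -0.0054], "spin": 0},
  {"gripper": -1, "xyz": [0.0081, 0, -0.005], "spin": 0},
  {"gripper": -1, "xyz": [0.0084, 0, -0.0045], "spin": 0},
  {"gripper": -1, "xyz": [0.0086, 0, -0.004], "spin": 0},
  {"gripper": -1, "xyz": [0.0088, 0, -0.0035], "spin": 0},
  {"gripper": -1, "xyz": [0.009, 0, -0.003], "spin": 0},
  {"gripper": -1, "xyz": [0.0092, 0, -0.0024], "spin": 0},
  {"gripper": -1, "xyz": [0.0093, 0, -0.0019], "spin": 0},
])

```text
clock: 8.05
tcp_pos: [0.6199, -0.1334, 0.1982]
eef_rot: [[0.985, 0.174, 0.0], [0.174, -0.985, -0.0], [0.0, 0.0, -1.0]]
contact_force: [-1.4, 3.6, -2.0]
finger_gap: 0.217
grasp_force: 18.0
```

```bash
python3 - <<'E'
from h import *
cv2.imwrite("pics/s3.png",cams.get_image("side")["color"][:,:,::-1])
E
```

```text
(no output)
```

View pics/s3.png

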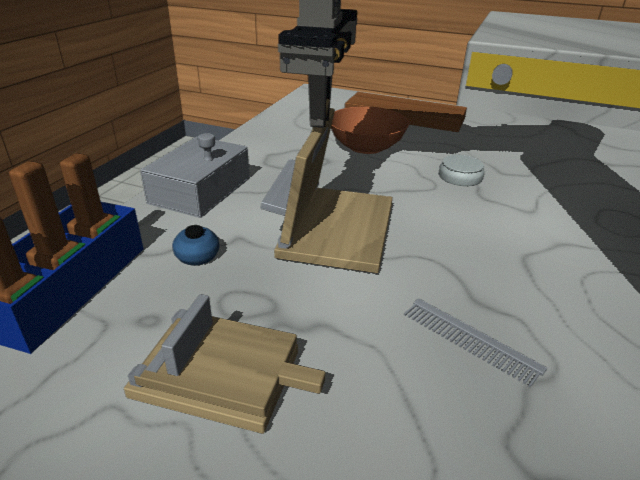

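The board is at about 1.41 rad, nearly upright, with the tongue in the fingers at (318,115). I move a little further and then open the gripper.

Request:
jog_arm([
  {"gripper": -1, "xyz": [0.007, 0, -0.001], "spin": 0},
  {"gripper": -1, "xyz": [0.007, 0, -0.0005], "spin": 0},
  {"gripper": -1, "xyz": [0, 0, 0], "spin": 0},
  {"gripper": 1, "xyz": [0, 0, 0], "spin": 0},
  {"gripper": 1, "xyz": [0, 0, 0], "spin": 0},
  {"gripper": 1, "xyz": [0, 0, 0], "spin": 0},
  {"gripper": 1, "xyz": [0, 0, 0], "spin": 0},
  {"gripper": 1, "xyz": [0, 0, 0], "spin": 0},
])

```text
clock: 9.1
tcp_pos: [0.633, -0.1312, 0.1993]
eef_rot: [[0.985, 0.174, 0.0], [0.174, -0.985, -0.0], [0.0, 0.0, -1.0]]
contact_force: [0.1, -0.4, 0.4]
finger_gap: 0.735
grasp_force: 0.0
```

Request:
jog_arm([
  {"gripper": 1, "xyz": [0, 0, 0], "spin": 0},
  {"gripper": 1, "xyz": [0, 0, 0], "spin": 0},
  {"gripper": 1, "xyz": [0, 0, 0], "spin": 0},
  {"gripper": 1, "xyz": [0, 0, 0], "spin": 0},
  {"gripper": 1, "xyz": [0, 0, -0.03], "spin": 0},
  {"gripper": 1, "xyz": [0, 0, -0.03], "spin": 0},
  {"gripper": 1, "xyz": [0, 0, -0.03], "spin": 0},
  {"gripper": 1, "xyz": [0, 0, 0], "spin": 0},
])

```text
clock: 10.1
tcp_pos: [0.6342, -0.1314, 0.2918]
eef_rot: [[0.985, 0.174, 0.004], [0.174, -0.985, -0.001], [0.004, 0.002, -1.0]]
contact_force: [0.8, 0.6, 0.0]
finger_gap: 1.002
grasp_force: 0.0
```

```bash
python3 - <<'E'
from h import *
cv2.imwrite("pics/s4.png",cams.get_image("side")["color"][:,:,::-1])
E
```

```text
(no output)
```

View pics/s4.png

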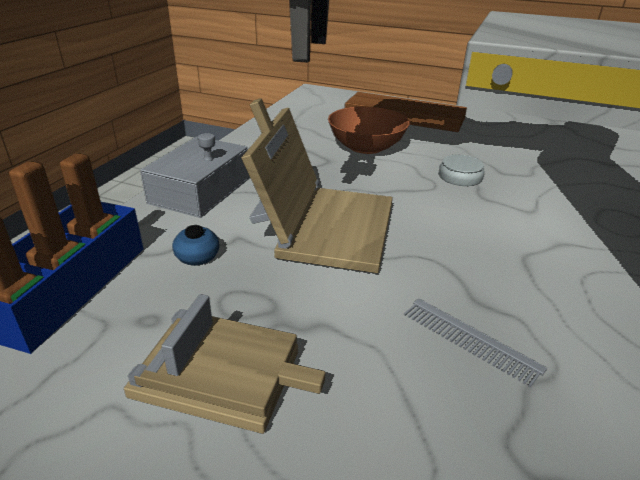

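The wide board leans back fully open, with its tongue at (260,110). The gripper is clear above it at (310,30), and the narrow stand is still folded.

```bash
python3 -c "
from rig import robot
print(robot.hand_in())"
```

```text
the job is handed in; nothing more can be done
None
```

The wide stand is open, leaning back past its dead centre by itself with the gripper clear of it; the narrow stand is still folded, and the job was handed in at about 10 s of the 38 s limit.

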